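Turn the clamping caul cork-side down and clamp it on the guitar body

ROBOT

A 6-joint arm with a two-finger parallel gripper is mounted at the origin on the work surface. World frame = base frame: x ahead of the robot, y to its left, z up, the work surface at z = 0. Lengths are in m, angles in rad, forces in N, time in s.
With the tool pointing down it reaches from about 0.35 to 0.775 m from the base axis. Payload 5.5 kg.
Tool frame: the origin (TCP) lies at the very end of the fingers, on their centre line; the grasp point (between the pads) lies 19 mm behind it; z points along the fingers, y is the line along which they close (so a half turn about z gives the same grasp; the last joint's range is limited). The gripper opens to 85 mm and grips with 20 to 120 N. Pads are 22 mm wide; open, the fingers measure 114 mm over their backs; the gripper's body (76 mm by 85 mm) begins 54 mm behind the grasp point. The pads swing forward as they close: fully open they stand 13 mm farther back than shut.
Start: joints at [1.009, 0.313, 0.046, 1.304, 0, 1.431], TCP at [0.235, 0.525, 0.231] pointing down, gripper open.
Joint ranges: [-2.76, 2.76], [-0.86, 1.69], [-1.03, 1.26], [-2.2, 2.34], [-1.47, 1.5], [-3.14, 3.14]. Speed limits (rad/s): [2.57, 2.57, 3.14, 3.14, 3.14, 3.14].

INTERFACE

Orientations are given as a unit quaternion [w, x, y, z].
In Python, from workcell import get_state, read_camera, calibration, hand_in gives the robot as it stands.
- The arm moves only by the tool drive_tool, never from a script. Its argument "deltas" is a list that holds one entry, the list of rows, each a list of 7 numbers: the closure in counts, from 0 (fully open) to 255 (shut), then the shift along the tool's x, y, z in m, then the turn, a rotation vector about the tool's x, y, z in degrees. A call has 1 to 12 rows; each row is the pose to reach, as a shift and turn from the pose commanded when the call began, along the tool's axes at that moment; what a row does not reach only later rows make up. A row lasts 1/8 s, in which the tool goes at most 62.5 mm and 10.7 degrees, less where a joint would pass 70% of its speed; a pose out of reach is approached as far as the arm can. A call with a gripper value outside its range is refused whole. The fingers move at their own pace and stop on an object; "newtons" is the grip in N (left out, the last holds). Time passes only in rows, so rows that repeat a pose let the fingers close. It gives the time, the measured TCP pose, the force, the opening and the grip force at its end, in the units of the state.
- get_state(): the state, without advancing time (a new reading comes with each control period).
- read_camera(name): name is "scene" or "top" or "wrist"; returns (picture, depth): 480x640x3 uint8, red, green, blue; 480x640 float32, m along the optical axis (not along the pixel's ray), 0 where there is no reading.
- calibration(name): a dict with "mtx" (3x3 intrinsics, pixels), "k1" (the pictures are not rectified: a ray, as slopes to the right and down, at radius r is drawn at 1 + k1 r^2 times it, then the intrinsics apply), "world_from_camera" (4x4, takes a point from camera to world coordinates). Camera axes: x right, y up, looking along -z (the intrinsics and any distortion apply to the point x, -y, -z); pixel columns grow to the right and rows downward; lengths in m; the calibration is good to about 2 mm. A picture is of the moment at which its call begins: read the wrist's pose just before it. calibration takes no time and is no camera call; for the wrist camera it gives the pose at the moment of the call.
- hand_in(): hands the job in; it is judged then, once.
The state is a dict: "clock": time; "joint_pos": joint angles; "qvel": joint speeds; "tau": joint torques, N m; "tcp_pos": TCP position; "orientation": TCP orientation; "wrist_force": force on the tool from outside, world axes, zero at the start; "ft_torque": the same for the moment, N m; "finger_gap": finger opening in m; "grip_force": force on a finger pad.
Only numpy, scipy, OpenCV 4.12 (cv2) and the standard library are available. Lean on these libraries where they do the work, as an engineer would, in place of code of your own. Each camera call takes 0.05 s, during which the arm holds its last target. There are 200 camera calls.

TASK

The small wooden clamping caul lies on the desk wrong way up, with its cork face on top. Turn it over, lay it cork down on the guitar body, square in the middle of the four tape corners with its channel in line with the clamp arm, and let go; only then swing the clamp arm down until its foot rests on the floor of the channel. Leave the sanding block, tape roll and glue bottle where they are.

Things in the scene. Friction and masses are not known exactly. Their poses are not given: they have to be found in the camera images.
- caul: Loose hardwood block, 60 (x) x 46 (y) x 40 mm (z), 80 g; all ends and sides flat, stands on any. Origin: centre of its cork face (cork 6 mm thick); z points from cork into wood. Its back has a rail 10 wide, 8 high along each long edge and between them a channel 26 wide along x, floor 32 mm from the cork face. Starts cork up, z down, origin 40 mm above the desk. Same end for end.
- seat (a point): Centre of the caul's place on the guitar's top, 45 mm above the desk, amid four flat pale tape corners (inner edges 64 mm along x, 50 mm along y). z up; +x runs level along the clamp arm's line towards its hinge. The caul's long side goes along x, either way round. Fixed in the guitar body, which varies in place and yaw.
- guitar: Guitar body, fixed: brown wood, 45 mm thick, 480 mm long (y), 310 mm wide (x); a big bout of radius 155 (centre y +90) and a small one of radius 125 mm (centre y -110). Origin under its centre, on the desk. Two fixed blue bar clamps, up to 160 mm above the desk, sit on the rim of the small bout; not part of the job.
- clamp (a joint): Angle (rad) of the hold-down arm, a steel bar 14 mm wide. 0: level, foot on the channel floor of a caul in place; grows upwards, 1.57 upright. Starts 1.45 to 1.65; stops at -0.15 and 1.7. Stiff, stays where left; 1 to 4 N at the grip moves it. Foot: rubber peg, 14 mm diameter, 110 mm from the hinge, its end 22 mm under the arm's centre line, so it comes down on the seat's centre.
- clamp_hinge (a point): Hinge axis of the clamp arm, along seat y; 54 mm above the guitar's top and 110 mm from the seat along seat +x. Its dark steel bracket is 31 mm wide, tops out 65 mm above the guitar and runs to the far rim.
- clamp_grip (a point): Middle of the round black grip at the arm's end (18 mm diameter, 50 mm long along the arm), on the arm's centre line, 150 mm from the hinge. With the arm down it lies past the seat, towards seat -x. To close it, push it towards seat -x from behind, then down from above.
- sanding_block: A grey sanding block with a brown abrasive-paper top, 100 x 60 x 26 mm, flat on the desk, 120 g. Origin under its centre. A bystander: leave it.
- tape_roll: A roll of blue tape lying flat, 100 mm across, 25 mm high. Origin under its centre. A bystander: leave it.
- glue: A standing white glue bottle, 64 mm across, 170 mm high. Origin under its centre. A bystander: leave it.
There are look-alikes about, which are no part of the job. Of the things that look like the caul, take the one that is farthest to the robot's left at the start.

How it is judged:
By the outcome, as a careful person would: the job done as asked, in the order asked, and still so for the second after the job is handed in, with the robot touching nothing.
It also fails if it takes over 72 s, if anything falls off the work surface, if the arm or the gripper's body presses on something with over 40 N, if the wrist force passes 120 N, or if a joint passes its speed limit or range.

## Working session

There is one attempt and no reset: what is moved stays moved. The work goes in short steps, Python scripts to look and compute and a tool call to move; the robot and the scene stay as the last step left them, time stands still between calls to the robot, and variables do not carry over. Pictures are saved under pics/ and viewed, at most 10 in all, crops included, and the job is handed in when it is done.

Besides the shell and the picture viewer there is one more tool, called after "Request:" in YAML: its name, and indented under it one key for each argument. drive_tool: Moves the arm, as the interface text tells. Its arguments: {"type":"object","properties":{"deltas":{"type":"array","items":{"type":"array","items":{"type":"array","items":{"type":"number"}}}},"newtons":{"type":"number"}},"required":["deltas"]}

```bash
mkdir -p pics
cat > h.py <<'E'
import numpy as np, cv2
from workcell import get_state, read_camera, calibration
from scipy.spatial.transform import Rotation as R
def snap(n,f=None):
    c=calibration(n); p,d=read_camera(n)
    if f: cv2.imwrite('pics/'+f,p[:,:,::-1])
    return p,d,c
def rays(c,uv):
    K=np.array(c['mtx'],float); k=c['k1']
    q=(np.atleast_2d(uv)-K[:2,2])/[K[0,0],K[1,1]]
    u=q.copy()
    for _ in range(20): u=q/(1+k*(u**2).sum(1,keepdims=True))
    T=np.array(c['world_from_camera'])
    return T[:3,3], np.c_[u[:,0],-u[:,1],-np.ones(len(u))]@T[:3,:3].T
def onplane(c,uv,z):
    o,d=rays(c,uv); return o+d*((z-o[2])/d[:,2])[:,None]
def cloud(c,dep):
    v,u=np.mgrid[:480,:640]; o,d=rays(c,np.c_[u.ravel(),v.ravel()].astype(float))
    return (o+d*dep.reshape(-1,1)).reshape(480,640,3)
def pose():
    s=get_state(); return s, np.array(s['tcp_pos']), R.from_quat(np.roll(s['orientation'],-1))
E
python3 - <<'E'
from h import *
for n in ('top','scene'):
    p,d,c=snap(n,n+'0.png'); np.savez(n+'0.npz',p=p,d=d); print(n,np.round(c['world_from_camera'],3).tolist(),c['mtx'],c['k1'])
s,t,r=pose(); print(t,r.as_matrix().round(3).tolist(),s['finger_gap'])
E
```

```text
top [[0.05, 0.977, -0.207, 0.417], [-0.999, 0.05, -0.007, 0.07], [0.004, 0.207, 0.978, 0.842], [0.0, 0.0, 0.0, 1.0]] [[461.15696348   0.         313.73126298]
 [  0.         461.15696348 233.86020344]
 [  0.           0.           1.        ]] -0.08284644837160259
scene [[-0.118, -0.533, 0.838, 1.508], [0.993, -0.082, 0.088, 0.172], [0.021, 0.842, 0.538, 0.684], [0.0, 0.0, 0.0, 1.0]] [[603.11648909   0.         306.8848413 ]
 [  0.         603.11648909 247.15985486]
 [  0.           0.           1.        ]] -0.21065699274000926
[0.23516035 0.52419579 0.23050901] [[-0.912, 0.409, -0.001], [0.409, 0.912, -0.001], [0.0, -0.002, -1.0]] 0.08557019173982902
```

View pics/top0.png

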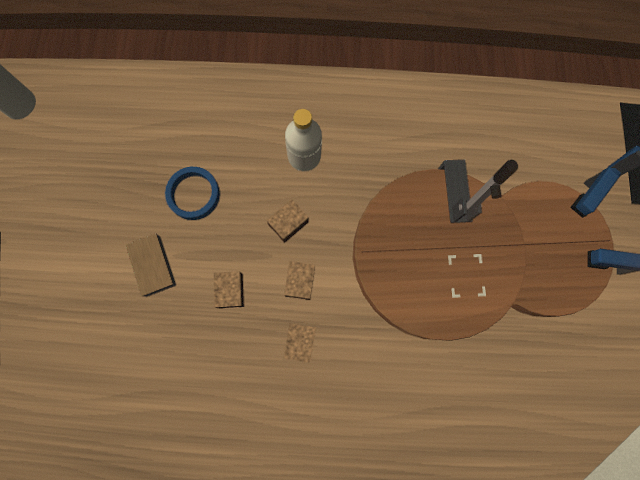

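View pics/scene0.png

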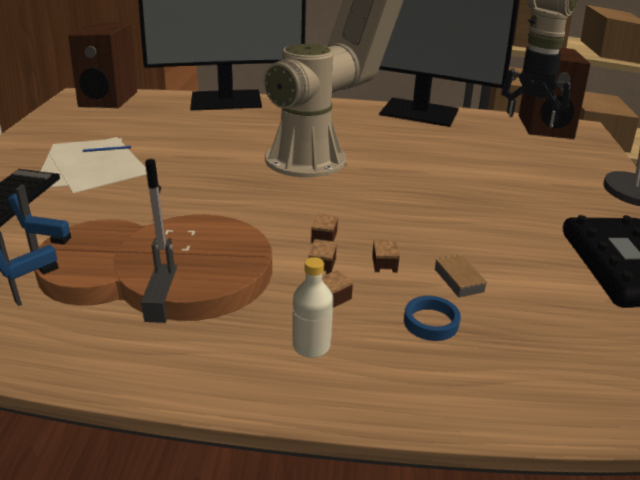

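Top view candidates for the caul (cork on top): (228,290), (299,281), (300,343), (288,220). The sanding block at (150,265) is larger, with no cork. World y grows towards image left, so (228,290) is the robot's leftmost: that is my choice. The tape corners are at about (452,260), (480,259), (456,293), (483,292). The arm is upright over (460,215), and its grip at (507,172) leans in perspective.

Run:
```python
from h import *
z=np.load('top0.npz'); p,d=z['p'],z['d']; c=calibration('top'); P=cloud(c,d)
u0,v0=228,290
m=np.zeros((480,640),np.uint8); m[260:320,195:262]=(P[260:320,195:262,2]>.03)
ys,xs=np.where(m); print('z med',np.median(P[m>0][:,2]),m.sum())
W=onplane(c,np.c_[xs,ys].astype(float),.04)[:,:2]
r=cv2.minAreaRect((W*1000).astype(np.float32)); print('caul depth rect mm',r, P[m>0].mean(0))
# tape
hsv=cv2.cvtColor(p,cv2.COLOR_RGB2HSV); t=((hsv[...,1]<80)&(hsv[...,2]>150)).astype(np.uint8)
t[:245]=0;t[310:]=0;t[:,:440]=0;t[:,500:]=0
n,l,st,ce=cv2.connectedComponentsWithStats(t)
for i in range(1,n):
    print(st[i], onplane(c,ce[i:i+1],.045)[0])
ys,xs=np.where(t); W=onplane(c,np.c_[xs,ys].astype(float),.045)[:,:2]
print('tape rect',cv2.minAreaRect((W*1000).astype(np.float32)))
a=cv2.resize(p[250:330,180:340],(800,400),interpolation=2); b=cv2.resize(p[140:310,400:620],(259,200))
cv2.imwrite('pics/crop1.png',np.vstack([a,np.pad(b,((0,0),(0,541),(0,0)))])[:,:,::-1])
# guitar z check, bar clamps, arm grip
print('guitar z',np.median(P[270:285,460:475,2]),'desk',np.median(P[400:420,250:300,2]))
g=(P[...,2]>.14)&(P[...,2]<.3)&(P[...,1]<-.0)
g[:,:430]=0; g[:,540:]=0
print('grip pts',g.sum(),P[g].mean(0),P[g].min(0),P[g].max(0))
for q in ((228,290),(299,281),(300,343),(288,220)): print(q,P[q[1],q[0]])
```

```text
z med 0.04078811885067052 956
caul depth rect mm ((486.1103515625, 224.7548828125), (96.61618041992188, 90.75403594970703), 20.182544708251953) [0.47985591 0.21861006 0.05487731]
[448 255   8  10  40] [ 0.55484247 -0.16753668  0.045     ]
[473 254   9   9  42] [ 0.55890603 -0.21750846  0.045     ]
[478 286   8  10  41] [ 0.4973194 -0.2233206  0.045    ]
[452 288   8  10  40] [ 0.49167709 -0.17353599  0.045     ]
tape rect ((525.3759155273438, -195.45803833007812), (74.28190612792969, 60.16225814819336), 5.103190898895264)
guitar z 0.04573269910745836 desk 0.0008720442759470592
grip pts 748 [ 0.63645189 -0.18099538  0.22192639] [ 0.61820097 -0.1923548   0.14003898] [ 0.6512467  -0.17423564  0.27602725]
(228, 290) [0.4792807  0.21928764 0.04176132]
(299, 281) [0.50145312 0.09708507 0.04140732]
(300, 343) [0.39605314 0.08947998 0.04033523]
(288, 220) [0.60944536 0.12294268 0.04111326]
```

View pics/crop1.png

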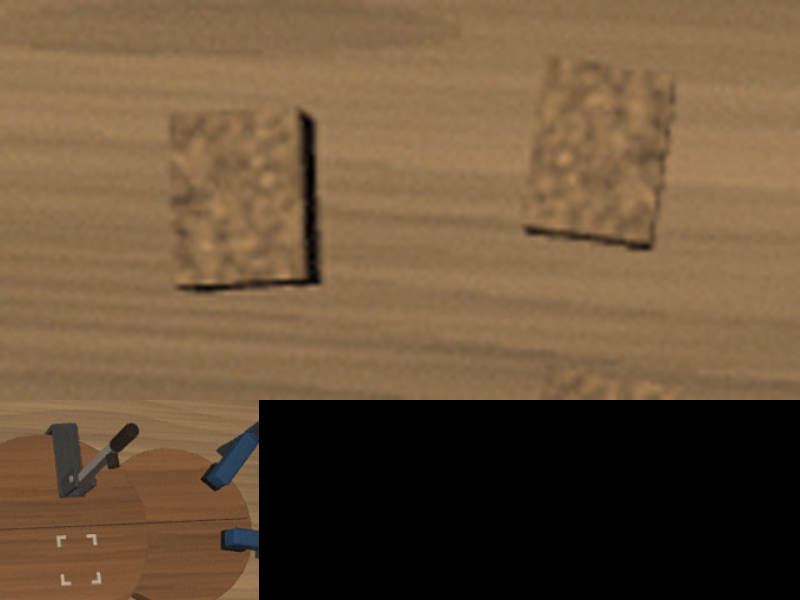

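The chosen block at (228,290) shows a speckled cork top and dark hardwood sides, so the choice is confirmed. The tape corners are clear, with their centre near (467,276).

Plan:
1. Roll the caul 90° twice about its y axis, with the tool tilted 45° outward and then 45° inward, regrasping between the two.
2. Do a plain vertical pick and place onto the seat.
3. Close the clamp.

```bash
cat >> h.py <<'E'
def toolR(yaw,tilt):
    "tool x = -heading, y = left of heading; tilt>0: fingers point outward along heading (deg)"
    return R.from_euler('z',yaw,degrees=True)*R.from_euler('y',-tilt,degrees=True)*R.from_matrix(np.diag([-1.,1,-1]))
def delta(gp,yaw,tilt,back=0,base=None):
    "row (shift mm, turn deg) taking TCP so that grasp point is at gp, pulled back along tool z"
    s,t,r=pose()
    if base: t=np.array(base[0]); r=base[1]
    Rt=toolR(yaw,tilt); z=Rt.as_matrix()[:,2]
    T=np.array(gp)+z*(.019-back)
    return np.round(r.inv().apply(T-t),4).tolist(), np.round((r.inv()*Rt).as_rotvec(degrees=True),1).tolist()
E
python3 - <<'E'
from h import *
c=calibration('top')
W=onplane(c,np.array([[214,272.4],[240,271],[240.6,306],[215.6,307.6]]),.04)[:,:2]; print(W.round(4).tolist(),W.mean(0))
print('long',W[0]-W[3],W[1]-W[2],'short',W[0]-W[1],W[3]-W[2])
print(delta([*W.mean(0),.025],0,45,.08)); print(delta([*W.mean(0),.16],0,0))
w=calibration('wrist')['world_from_camera']; s,t,r=pose(); print('cam in tool',r.inv().apply(w[:3,3]-t), (r.inv().as_matrix()@w[:3,:3]).round(2).tolist())
E
```

```text
[[0.5088, 0.2469], [0.5137, 0.2014], [0.4531, 0.1954], [0.4479, 0.2386]] [0.48087182 0.22057463]
long [0.06085644 0.00834989] [0.06062076 0.00593593] short [-0.00491393  0.04552404] [-0.00514961  0.04311007]
([-0.3092, -0.1938, 0.1626], [-9.6, -44.3, -22.9])
([-0.3485, -0.1763, 0.0897], [-0.1, -0.0, -24.2])
cam in tool [ 0.06568806 -0.00074417 -0.14194836] [[0.0, 0.97, 0.26], [1.0, -0.0, -0.0], [-0.0, 0.26, -0.97]]
```

Run:
```python
from h import *
print(delta([.481,.2205,.025],6.7,45,.09))
```

```text
([-0.3056, -0.2019, 0.1556], [-12.2, -43.9, -29.2])
```

Request:
drive_tool:
  deltas:
    - [[0,-0.0437,-0.0288,0.0222,-1.7,-6.3,-4.2],[0,-0.0873,-0.0577,0.0445,-3.5,-12.5,-8.3],[0,-0.131,-0.0865,0.0667,-5.2,-18.8,-12.5],[0,-0.1746,-0.1154,0.0889,-7,-25.1,-16.7],[0,-0.2183,-0.1442,0.1111,-8.7,-31.4,-20.9],[0,-0.262,-0.173,0.1333,-10.5,-37.6,-25],[0,-0.3056,-0.2019,0.1556,-12.2,-43.9,-29.2],[0,-0.3056,-0.2019,0.1556,-12.2,-43.9,-29.2],[0,-0.3056,-0.2019,0.1556,-12.2,-43.9,-29.2],[0,-0.3056,-0.2019,0.1556,-12.2,-43.9,-29.2]]
  newtons: 40

```text
clock: 1.35
tcp_pos: [0.4586, 0.247, 0.1081]
orientation: [0.356, -0.049, 0.933, 0.008]
wrist_force: [-0.1, -0.4, -0.5]
finger_gap: 0.0854
grip_force: 0.0
```

Run:
```python
from h import *
print(delta([.481,.2205,.025],6.7,45)); s,t,r=pose(); print(t,np.round(s['joint_pos'],3),s['clock'])
snap('wrist','w1.png')
```

```text
([0.0397, -0.0264, 0.0945], [-1.5, -3.4, -0.0])
[0.45855582 0.24698694 0.1080691 ] [ 0.497 -0.045 -1.028 -0.094 -0.275  0.293] 1.35
```

View pics/w1.png

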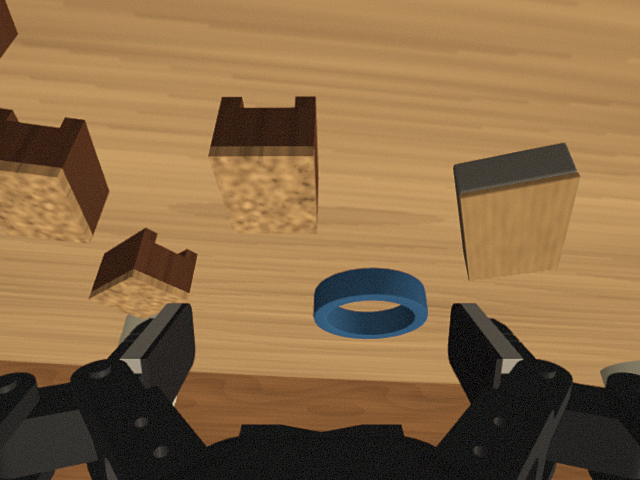

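The wrist view shows the caul centred at about (265,165), cork up with its channel down; joint 3 was at its limit. I'll go above the caul, where the reach is longer, and check.

Run:
```python
from h import *
print(delta([.481,.2205,.075],6.7,40))
```

```text
([0.0084, -0.0276, 0.0573], [-1.5, 1.7, -0.1])
```

Request:
drive_tool:
  deltas:
    - [[0,0.003,-0.015,0.02,-0.8,1,0],[0,0.008,-0.0276,0.04,-1.5,1.7,-0.1],[0,0.0084,-0.0276,0.0573,-1.5,1.7,-0.1],[0,0.0084,-0.0276,0.0573,-1.5,1.7,-0.1],[0,0.0084,-0.0276,0.0573,-1.5,1.7,-0.1]]

```text
clock: 2.02
tcp_pos: [0.4994, 0.2264, 0.0654]
orientation: [0.337, -0.054, 0.94, 0.018]
wrist_force: [0.9, -0.2, -0.6]
finger_gap: 0.0856
grip_force: 0.0
```

Run:
```python
from h import *
s,t,r=pose(); print(t,np.round(s['joint_pos'],3),s['clock'])
print('err',delta([.481,.2205,.075],6.7,40))
print(delta([.481,.2205,.025],6.7,40))
```

```text
[0.4993677  0.22635724 0.06538644] [ 0.368  0.086 -1.027 -0.215 -0.163  0.196] 2.025
err ([0.0083, -0.0037, -0.0004], [-0.2, -0.5, 0.0])
([0.0401, -0.0035, 0.0382], [-0.2, -0.5, 0.0])
```

Run:
```python
from h import *
print(delta([.481,.2205,.055],6.7,32))
print(delta([.481,.2205,.024],6.7,32))
```

```text
([0.0237, -0.0036, 0.0148], [-0.2, 7.5, 0.0])
([0.0434, -0.0035, 0.0388], [-0.2, 7.5, 0.0])
```

Request:
drive_tool:
  deltas:
    - [[0,0.0237,-0.0036,0.0148,-0.2,7.5,0],[0,0.0237,-0.0036,0.0148,-0.2,7.5,0],[0,0.0335,-0.0036,0.0268,-0.2,7.5,0],[0,0.0434,-0.0035,0.0388,-0.2,7.5,0],[0,0.0434,-0.0035,0.0388,-0.2,7.5,0],[255,0.0434,-0.0035,0.0388,-0.2,7.5,0],[255,0.0434,-0.0035,0.0388,-0.2,7.5,0],[255,0.0434,-0.0035,0.0388,-0.2,7.5,0],[255,0.0434,-0.0035,0.0388,-0.2,7.5,0],[255,0.0434,-0.0035,0.0388,-0.2,7.5,0],[255,0.0434,-0.0035,0.0388,-0.2,7.5,0]]
  newtons: 40

```text
clock: 3.4
tcp_pos: [0.4927, 0.2216, 0.0092]
orientation: [0.276, -0.056, 0.959, 0.016]
wrist_force: [-2.4, 0.1, 4.9]
finger_gap: 0.0459
grip_force: 40.9
```

Run:
```python
from h import *
s,t,r=pose(); print(t,np.round(s['joint_pos'],3),s['clock'],s['finger_gap'],s['wrist_force'])
print('err',delta([.481,.2205,.024],6.7,32))
print('lift',delta([.51,.22,.13],6.7,32)); print('turn',delta([.51,.22,.13],6.7,-58))
```

```text
[0.4926516  0.22162638 0.00918868] [ 0.34   0.2   -0.983 -0.163 -0.119  0.191] 3.4 0.045945934182768336 [-2.36197216  0.1490553   4.92556065]
err ([0.0021, 0.0002, 0.0002], [-0.0, 0.2, -0.1])
lift ([-0.0787, -0.0036, -0.0742], [-0.0, 0.2, -0.1])
turn ([-0.0597, -0.0036, -0.0933], [0.0, 90.2, -0.1])
```

Request:
drive_tool:
  deltas:
    - [[255,-0.04,-0.0018,-0.037,0,0.1,0],[255,-0.0787,-0.0036,-0.0742,0,0.2,0],[255,-0.0768,-0.0036,-0.076,0,10,0],[255,-0.075,-0.0036,-0.078,0,20,0],[255,-0.073,-0.0036,-0.08,0,30,0],[255,-0.071,-0.0036,-0.082,0,40,0],[255,-0.069,-0.0036,-0.084,0,50,0],[255,-0.067,-0.0036,-0.086,0,60,0],[255,-0.065,-0.0036,-0.088,0,70,0],[255,-0.063,-0.0036,-0.09,0,80,0],[255,-0.0597,-0.0036,-0.0933,0,90.2,-0.1],[255,-0.0597,-0.0036,-0.0933,0,90.2,-0.1]]

```text
clock: 4.9
tcp_pos: [0.4932, 0.2171, 0.1016]
orientation: [-0.492, -0.05, 0.869, -0.029]
wrist_force: [-0.6, -1.2, -3.5]
finger_gap: 0.0456
grip_force: 41.5
```

Run:
```python
from h import *
s,t,r=pose(); print(t,np.round(s['joint_pos'],3),s['clock'],s['finger_gap'])
print('err',delta([.51,.22,.13],6.7,-58))
print('down',delta([.51,.22,.033],6.7,-58))
snap('scene','s1.png')
```

```text
[0.49322749 0.21712786 0.10158162] [0.217 1.273 1.    2.326 0.086 0.053] 4.9 0.045582929638076926
err ([0.0153, 0.0009, -0.0102], [-0.0, -1.1, -0.1])
down ([-0.0679, 0.001, 0.0397], [-0.0, -1.1, -0.1])
```

View pics/s1.png

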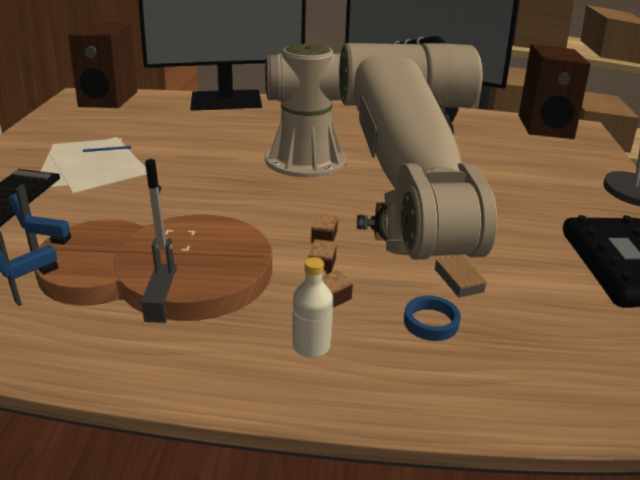

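The scene view shows the caul held at (370,222), turned on end. The wrist is folded low and joint 4 is near its limit, so inward pitch is a poor choice. I'll turn sideways with joint 5 instead, by making the tool's y axis radial.

Run:
```python
from h import *
print('vert',delta([.50,.225,.17],6.7,0))
b=(np.array([.5,.225,.17-.019]),toolR(6.7,0))
print('yaw',delta([.50,.225,.17],114,0,base=b))
```

```text
vert ([0.031, 0.0068, -0.0283], [-0.1, -58.9, -0.1])
yaw ([0.0, 0.0, 0.0], [0.0, 0.0, -107.3])
```

Request:
drive_tool:
  deltas:
    - [[255,0.005,0.0068,-0.0283,0,-10,0],[255,0.01,0.0068,-0.0283,0,-20,0],[255,0.015,0.0068,-0.0283,0,-30,0],[255,0.02,0.0068,-0.0283,0,-40,0],[255,0.025,0.0068,-0.0283,0,-50,0],[255,0.031,0.0068,-0.0283,-0.1,-58.9,-0.1],[255,0.031,0.0068,-0.0283,-0.1,-58.9,-0.1],[255,0.031,0.0068,-0.0283,-0.1,-58.9,-0.1]]

```text
clock: 5.95
tcp_pos: [0.5002, 0.2255, 0.1645]
orientation: [0.009, -0.059, 0.998, 0.002]
wrist_force: [0.5, -0.0, 0.0]
finger_gap: 0.0458
grip_force: 41.5
```

Request:
drive_tool:
  deltas:
    - [[255,0,0,0,0,0,-10],[255,0,0,0,0,0,-20],[255,0,0,0,0,0,-30],[255,0,0,0,0,0,-40],[255,0,0,0,0,0,-50],[255,0,0,0,0,0,-60],[255,0,0,0,0,0,-70],[255,0,0,0,0,0,-80],[255,0,0,0,0,0,-90],[255,0,0,0,0,0,-100],[255,0,0,0,0,0,-107.3],[255,0,0,0,0,0,-107.3]]

```text
clock: 7.45
tcp_pos: [0.502, 0.2256, 0.1607]
orientation: [-0.005, 0.838, -0.545, 0.004]
wrist_force: [-0.4, 0.1, -1.2]
finger_gap: 0.0457
grip_force: 41.5
```

Run:
```python
from h import *
s,t,r=pose(); print(t,np.round(s['joint_pos'],3),s['clock'],s['finger_gap'])
print('err',delta([.50,.225,.17],114,0))
print('tilt',delta([.50,.225,.13],114,-58))
```

```text
[0.50201277 0.22555297 0.16065725] [ 0.276  0.286 -0.167  1.104  0.    -1.712] 7.45 0.045675536174131524
err ([-0.0003, 0.0022, 0.0096], [-0.7, -0.1, -0.1])
tilt ([0.0157, 0.0026, 0.0407], [-0.6, 57.9, -0.5])
```

Request:
drive_tool:
  deltas:
    - [[255,0.003,0.0026,0.007,-0.1,10,-0.1],[255,0.006,0.0026,0.014,-0.2,20,-0.2],[255,0.009,0.0026,0.021,-0.3,30,-0.3],[255,0.011,0.0026,0.028,-0.4,40,-0.4],[255,0.014,0.0026,0.035,-0.5,50,-0.5],[255,0.0157,0.0026,0.0407,-0.6,57.9,-0.5],[255,0.0157,0.0026,0.0407,-0.6,57.9,-0.5],[255,0.0157,0.0026,0.0407,-0.6,57.9,-0.5]]

```text
clock: 8.45
tcp_pos: [0.5058, 0.2106, 0.1197]
orientation: [0.262, 0.734, -0.476, 0.406]
wrist_force: [0.4, 0.5, -0.7]
finger_gap: 0.0453
grip_force: 41.6
```

Run:
```python
from h import *
s,t,r=pose(); print(t,np.round(s['joint_pos'],3),s['clock'],s['finger_gap'])
print('err',delta([.50,.225,.13],114,-58))
print('down',delta([.50,.225,.036],114,-58),delta([.50,.225,.031],114,-58))
# height of caul bottom via scene depth
p,d,c=snap('scene'); P=cloud(c,d)
m=(abs(P[...,0]-.50)<.06)&(abs(P[...,1]-.225)<.06)&(P[...,2]>.05)
print(np.percentile(P[m],[1,5,50,95],axis=0).round(3))
x0,y0=540-0,0
ys,xs=np.where(m); print(xs.min(),xs.max(),ys.min(),ys.max())
a,b=max(ys.min()-40,0),max(xs.min()-60,0)
cv2.imwrite('pics/s2.png',cv2.resize(p[a:a+150,b:b+200],(800,600))[:,:,::-1])
```

```text
[0.50578144 0.21063495 0.11972415] [ 0.7    0.644 -0.109  1.229 -0.952 -1.077] 8.45 0.04532832759082734
err ([0.0005, -0.0006, 0.0004], [-0.2, 0.1, -0.0])
down ([-0.0791, -0.0004, 0.0504], [-0.2, 0.1, -0.0]) ([-0.0833, -0.0004, 0.0531], [-0.2, 0.1, -0.0])
[[0.443 0.195 0.102]
 [0.458 0.2   0.108]
 [0.51  0.241 0.154]
 [0.535 0.281 0.184]]
374 426 173 233
```

View pics/s2.png

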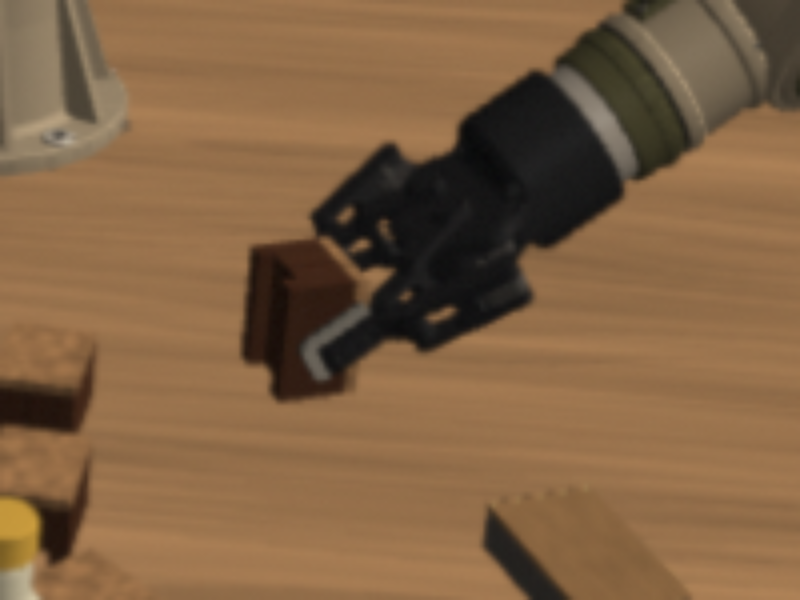

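The crop shows the caul held on end with its channel facing left (−heading) and plenty of clearance. Setting it down.

Request:
drive_tool:
  deltas:
    - [[255,-0.04,-0.0004,0.0255,-0.2,0.1,0],[255,-0.07,-0.0004,0.0445,-0.2,0.1,0],[255,-0.0791,-0.0004,0.0504,-0.2,0.1,0],[255,-0.0812,-0.0004,0.0518,-0.2,0.1,0],[255,-0.0812,-0.0004,0.0518,-0.2,0.1,0]]

```text
clock: 9.12
tcp_pos: [0.5065, 0.21, 0.0247]
orientation: [0.264, 0.733, -0.477, 0.407]
wrist_force: [-0.3, 0.5, -1.3]
finger_gap: 0.0453
grip_force: 41.6
```

Request:
drive_tool:
  deltas:
    - [[255,-0.0017,0,0.0011,0,0,0],[255,-0.0025,0,0.0016,0,0,0],[255,-0.0034,0,0.0021,0,0,0],[255,-0.0034,0,0.0021,0,0,0]]

```text
clock: 9.62
tcp_pos: [0.5058, 0.2097, 0.0197]
orientation: [0.265, 0.733, -0.475, 0.407]
wrist_force: [-1.9, 0.4, 5.4]
finger_gap: 0.0455
grip_force: 42.1
```

Request:
drive_tool:
  deltas:
    - [[180,0.0005,0,-0.0003,0,0,0],[100,0.0005,0,-0.0003,0,0,0],[0,0.0005,0,-0.0003,0,0,0],[0,0.0005,0,-0.0003,0,0,0],[0,0.0005,0,-0.0003,0,0,0],[0,0,0,-0.03,0,0,0],[0,0,0,-0.06,0,0,0],[0,0,0,-0.1,0,0,0],[0,0,0,-0.14,0,0,0]]

```text
clock: 10.75
tcp_pos: [0.457, 0.3188, 0.0936]
orientation: [0.265, 0.733, -0.476, 0.407]
wrist_force: [0.9, 0.3, -0.5]
finger_gap: 0.0854
grip_force: 0.0
```

Run:
```python
from h import *
s,t,r=pose(); print(t,np.round(s['joint_pos'],3),s['clock'],s['finger_gap'])
p,d,c=snap('top'); P=cloud(c,d)
m=((abs(P[...,0]-.50)<.07)&(abs(P[...,1]-.225)<.07)&(P[...,2]>.05)&(P[...,2]<.068)).astype(np.uint8)
n,l,st,ce=cv2.connectedComponentsWithStats(m)
for i in range(1,n):
    if st[i][4]>100:
        ys,xs=np.where(l==i); W=onplane(c,np.c_[xs,ys].astype(float),.06)[:,:2]
        print(st[i],P[l==i].mean(0),cv2.minAreaRect((W*1000).astype(np.float32)))
        a,b=int(ce[i][1]),int(ce[i][0]); cv2.imwrite('pics/t2.png',cv2.resize(p[a-40:a+40,b-50:b+50],(750,600))[:,:,::-1]); print(a-40,b-50)
print('vert pregrasp',delta([.50,.225,.15],114,0)); print(delta([.50,.225,.15],114,45))
```

```text
[0.45695812 0.31882273 0.09364085] [ 0.878  0.826  0.135  1.501 -0.864 -0.818] 10.75 0.08541906572545661
[212 260  31  34 586] [0.49975602 0.22046024 0.06042127] ((500.7287902832031, 218.93006896972656), (48.38410186767578, 39.86374282836914), 24.314502716064453)
237 176
vert pregrasp ([0.0864, 0.0002, 0.0725], [-0.2, -58.0, 0.1])
([0.084, 0.0002, 0.0582], [-0.1, -103.0, 0.2])
```

View pics/t2.png

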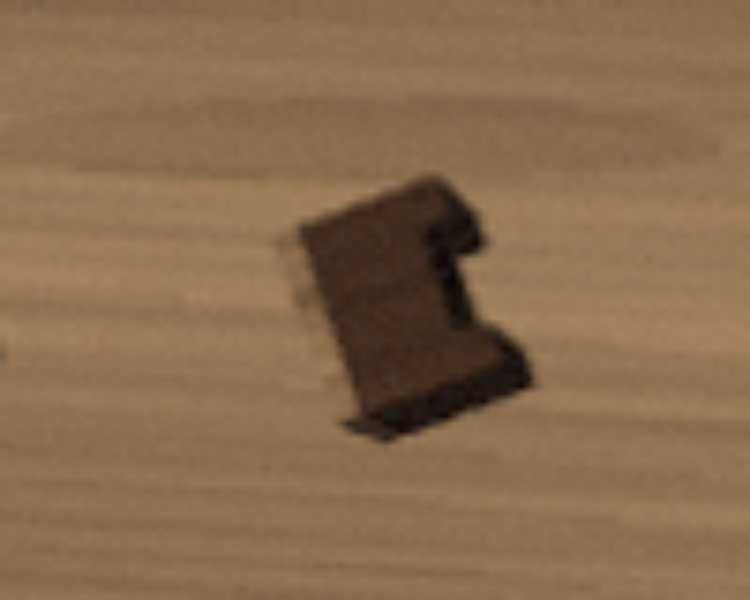

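The top crop shows the caul standing on end with its channel towards −y (image right, about (445,290)). Its axis matches the heading of 114°. Next is the second roll: grasp at +45°.

Run:
```python
from h import *
print(delta([.5032,.2135,.15],114.2,45)); b=([.5032,.2135,.15]+toolR(114.2,45).as_matrix()[:,2]*.019,toolR(114.2,45))
print('down from there',delta([.5032,.2135,.034],114.2,45,base=b))
```

```text
([0.0903, 0.002, 0.0682], [-0.1, -103.0, -0.0])
down from there ([0.082, 0.0, 0.082], [0.0, 0.0, 0.0])
```

Request:
drive_tool:
  deltas:
    - [[0,0.051,0,-0.032,0,0,0],[0,0.058,0,-0.02,0,-10,0],[0,0.064,0,-0.005,0,-20,0],[0,0.07,0,0.01,0,-30,0],[0,0.076,0,0.025,0,-40,0],[0,0.082,0.001,0.04,0,-50,0],[0,0.087,0.001,0.052,0,-60,0],[0,0.089,0.001,0.06,0,-70,0],[0,0.0903,0.002,0.0682,0,-80,0],[0,0.0903,0.002,0.0682,0,-90,0],[0,0.0903,0.002,0.0682,-0.1,-100,0],[0,0.0903,0.002,0.0682,-0.1,-103,0]]

```text
clock: 12.3
tcp_pos: [0.499, 0.219, 0.1319]
orientation: [-0.207, 0.773, -0.505, -0.323]
wrist_force: [0.8, 0.1, -1.3]
finger_gap: 0.0857
grip_force: 0.0
```

Run:
```python
from h import *
s,t,r=pose(); print(t,np.round(s['joint_pos'],3),s['clock'],s['finger_gap'])
print('err',delta([.5032,.2135,.15],114.2,45))
print('down',delta([.5032,.2135,.034],114.2,45))
```

```text
[0.49899928 0.21897266 0.13192308] [-0.094  0.573 -0.064  1.393  0.664 -2.239] 12.3 0.08567118120490846
err ([-0.008, -0.0015, 0.0015], [-0.0, 0.1, -0.5])
down ([0.0741, -0.0022, 0.0833], [-0.0, 0.1, -0.5])
```

Request:
drive_tool:
  deltas:
    - [[0,0.005,-0.0022,0.0145,0,0.1,-0.5],[0,0.03,-0.0022,0.0395,0,0.1,-0.5],[0,0.055,-0.0022,0.0645,0,0.1,-0.5],[0,0.0741,-0.0022,0.0833,0,0.1,-0.5],[0,0.0741,-0.0022,0.0833,0,0.1,-0.5],[0,0.0741,-0.0022,0.0833,0,0.1,-0.5]]

```text
clock: 13.05
tcp_pos: [0.498, 0.2274, 0.0231]
orientation: [-0.208, 0.777, -0.501, -0.319]
wrist_force: [0.4, -0.1, -0.1]
finger_gap: 0.0854
grip_force: 0.0
```

Request:
drive_tool:
  deltas:
    - [[255,0,0,0,0,0,0],[255,0,0,0,0,0,0],[255,0,0,0,0,0,0],[255,0,0,0,0,0,0],[255,0,0,0,0,0,0],[255,0,0,0,0,0,0]]

```text
clock: 13.8
tcp_pos: [0.4984, 0.2274, 0.0232]
orientation: [-0.208, 0.777, -0.501, -0.319]
wrist_force: [1.6, -2.1, 5.5]
finger_gap: 0.0456
grip_force: 41.4
```

Run:
```python
from h import *
s,t,r=pose(); print(t,np.round(s['joint_pos'],3),s['clock'],s['finger_gap'])
g=t-.019*r.as_matrix()[:,2]; print('gp',g)
print('up',delta([.50,.22,.13],114.2,45)); print('turn',delta([.50,.22,.13],114.2,-45))
```

```text
[0.49836112 0.22739982 0.02320789] [-0.079  0.686 -0.164  1.164  0.667 -2.231] 13.8 0.04558952928404255
gp [0.50382333 0.21517555 0.03668868]
up ([-0.0701, 0.0011, -0.062], [-0.1, -0.2, 0.3])
turn ([-0.051, 0.0012, -0.0809], [-0.3, 89.8, 0.1])
```

Request:
drive_tool:
  deltas:
    - [[255,-0.035,0,-0.031,0,0,0],[255,-0.0701,0.001,-0.062,0,0,0],[255,-0.068,0.001,-0.064,0,10,0],[255,-0.066,0.001,-0.066,0,20,0],[255,-0.064,0.001,-0.068,0,30,0],[255,-0.062,0.001,-0.07,0,40,0],[255,-0.06,0.001,-0.072,-0.1,50,0],[255,-0.057,0.001,-0.074,-0.2,60,0],[255,-0.055,0.001,-0.077,-0.2,70,0],[255,-0.053,0.001,-0.079,-0.3,80,0],[255,-0.051,0.0012,-0.0809,-0.3,89.8,0.1],[255,-0.051,0.0012,-0.0809,-0.3,89.8,0.1]]

```text
clock: 15.3
tcp_pos: [0.5028, 0.2089, 0.1125]
orientation: [0.211, 0.778, -0.499, 0.32]
wrist_force: [-0.3, 0.2, -1.7]
finger_gap: 0.0458
grip_force: 41.1
```

Run:
```python
from h import *
s,t,r=pose(); print(t,np.round(s['joint_pos'],3),s['clock'],s['finger_gap'])
print('err',delta([.50,.22,.13],114.2,-45))
print('down',delta([.50,.22,.029],114.2,-45),delta([.50,.22,.025],114.2,-45))
```

```text
[0.50280976 0.20890029 0.11254099] [ 0.63   0.513 -0.19   1.075 -0.763 -1.288] 15.3 0.04580502429259259
err ([0.0044, -0.0019, -0.0013], [0.2, 0.0, 0.5])
down ([-0.067, -0.0028, 0.0701], [0.2, 0.0, 0.5]) ([-0.0698, -0.0029, 0.0729], [0.2, 0.0, 0.5])
```

Request:
drive_tool:
  deltas:
    - [[255,-0.03,-0.002,0.033,0.2,0,0.5],[255,-0.055,-0.0028,0.058,0.2,0,0.5],[255,-0.067,-0.0028,0.0701,0.2,0,0.5],[255,-0.067,-0.0028,0.0701,0.2,0,0.5],[255,-0.0685,-0.0028,0.0716,0.2,0,0.5],[255,-0.07,-0.0028,0.0731,0.2,0,0.5],[255,-0.07,-0.0028,0.0731,0.2,0,0.5]]

```text
clock: 16.18
tcp_pos: [0.5085, 0.2072, 0.0151]
orientation: [0.205, 0.774, -0.504, 0.323]
wrist_force: [0.4, 0.8, -1.0]
finger_gap: 0.0457
grip_force: 41.1
```

Request:
drive_tool:
  deltas:
    - [[255,-0.0014,0,0.0014,0,0,0],[255,-0.0021,0,0.0021,0,0,0],[255,-0.0028,0,0.0028,0,0,0],[255,-0.0028,0,0.0028,0,0,0]]

```text
clock: 16.68
tcp_pos: [0.5083, 0.2071, 0.0118]
orientation: [0.206, 0.774, -0.503, 0.323]
wrist_force: [-3.6, 2.2, 8.1]
finger_gap: 0.0455
grip_force: 42.1
```

Contact at 8 N. Releasing, backing off and going vertical to look.

Request:
drive_tool:
  deltas:
    - [[150,0.0005,0,-0.0005,0,0,0],[0,0.0005,0,-0.0005,0,0,0],[0,0.0005,0,-0.0005,0,0,0],[0,0.0005,0,-0.0005,0,0,0],[0,0.0005,0,-0.0005,0,0,0],[0,0,0,-0.03,0,0,0],[0,0.01,0,-0.07,0,0,0],[0,0.03,0,-0.12,0,0,0],[0,0.06,0,-0.14,0,0,0]]

```text
clock: 17.8
tcp_pos: [0.4843, 0.2601, 0.1537]
orientation: [0.205, 0.775, -0.503, 0.323]
wrist_force: [0.1, 0.5, -0.9]
finger_gap: 0.0853
grip_force: 0.0
```

```bash
cat >> h.py <<'E'
def findblock(cx,cy,zlo,zhi,zp,w=.07,crop=None):
    p,d,c=snap('top'); P=cloud(c,d)
    m=((abs(P[...,0]-cx)<w)&(abs(P[...,1]-cy)<w)&(P[...,2]>zlo)&(P[...,2]<zhi)).astype(np.uint8)
    n,l,st,ce=cv2.connectedComponentsWithStats(m)
    for i in range(1,n):
        if st[i][4]>100:
            ys,xs=np.where(l==i); W=onplane(c,np.c_[xs,ys].astype(float),zp)[:,:2]
            print(st[i],P[l==i].mean(0),cv2.minAreaRect((W*1000).astype(np.float32)))
    if crop:
        v,u=np.unravel_index(np.argmin((P[...,0]-cx)**2+(P[...,1]-cy)**2+100*(d==0)),d.shape)
        cv2.imwrite('pics/'+crop,cv2.resize(p[v-45:v+45,u-60:u+60],(800,600))[:,:,::-1]); print('crop',v-45,u-60)
E
python3 - <<'E'
from h import *
s,t,r=pose(); print(t,s['clock'],s['finger_gap'])
findblock(.505,.215,.025,.048,.04,.055,'t3.png')
E
```

```text
[0.48432801 0.26011566 0.15372837] 17.8 0.0853226469097878
[213 258  41  37 931] [0.50487882 0.21333199 0.03621205] ((504.4784851074219, 212.87542724609375), (48.95671463012695, 59.93732833862305), 23.92412567138672)
crop 231 173
```

View pics/t3.png

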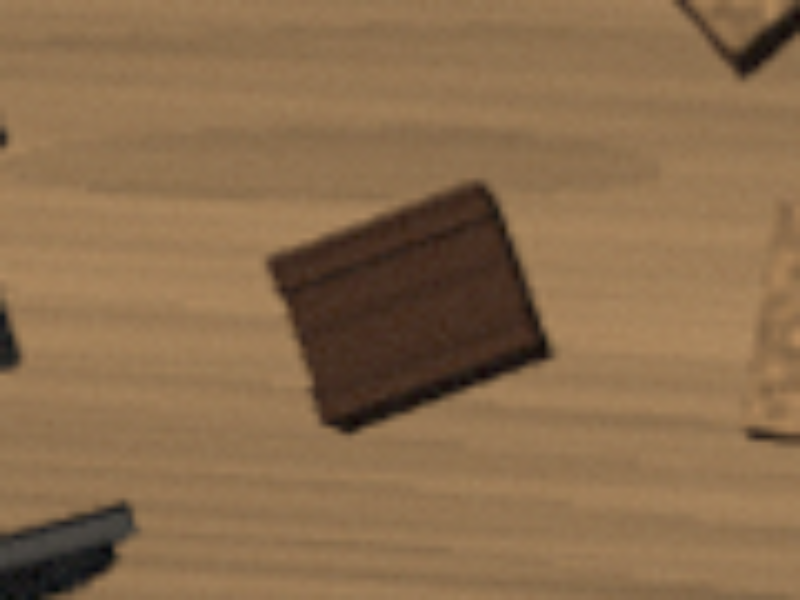

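The top crop shows the caul lying cork down, rails and channel up, long axis at about 114°. Now the vertical grasp.

Run:
```python
from h import *
print('over',delta([.5047,.213,.11],114,0))
```

```text
over ([-0.0121, 0.0031, 0.083], [-0.8, -45.0, -0.2])
```

Request:
drive_tool:
  deltas:
    - [[0,-0.002,0.0005,0.015,-0.1,-9,0],[0,-0.005,0.001,0.03,-0.3,-18,0],[0,-0.007,0.002,0.05,-0.5,-27,0],[0,-0.01,0.003,0.065,-0.6,-36,0],[0,-0.0121,0.0031,0.083,-0.8,-45,-0.2],[0,-0.0121,0.0031,0.083,-0.8,-45,-0.2],[0,-0.0121,0.0031,0.083,-0.8,-45,-0.2],[0,-0.0121,0.0031,0.083,-0.8,-45,-0.2]]

```text
clock: 18.85
tcp_pos: [0.5019, 0.2124, 0.0848]
orientation: [0.003, 0.839, -0.544, -0.002]
wrist_force: [-0.0, -0.0, -0.3]
finger_gap: 0.0852
grip_force: 0.0
```

Run:
```python
from h import *
s,t,r=pose(); print(t,np.round(s['joint_pos'],3),s['clock'])
print('err',delta([.5047,.213,.11],114,0)); print('down',delta([.5047,.213,.027],114,0))
p,d,c=snap('wrist'); P=cloud(c,d)
m=((abs(P[...,0]-.505)<.055)&(abs(P[...,1]-.213)<.055)&(P[...,2]>.036)&(P[...,2]<.046)).astype(np.uint8)
n,l,st,ce=cv2.connectedComponentsWithStats(m)
for i in range(1,n):
    if st[i][4]>500:
        ys,xs=np.where(l==i); W=onplane(c,np.c_[xs,ys].astype(float),.04)[:,:2]; print(st[i])
ys,xs=np.where(m); W=onplane(c,np.c_[xs,ys].astype(float),.04)[:,:2]; print('all',cv2.minAreaRect((W*1000).astype(np.float32)))
```

```text
[0.50191102 0.21242528 0.08477965] [ 0.254  0.35  -0.276  0.952 -0.002 -1.736] 18.85
err ([0.0006, -0.0027, -0.0062], [0.4, -0.0, 0.0])
down ([0.0006, -0.0033, 0.0768], [0.4, -0.0, 0.0])
[ 262  204   25  125 2744]
[ 340  205   25  124 2714]
all ((505.608642578125, 211.85360717773438), (45.916744232177734, 60.45833969116211), 23.86452865600586)
```

Run:
```python
from h import *
print('down',delta([.5056,.2119,.0265],113.9,0));
```

```text
down ([0.0021, -0.0037, 0.0773], [0.4, -0.0, 0.2])
```

Request:
drive_tool:
  deltas:
    - [[0,0.0021,-0.0037,0.03,0.4,0,0.2],[0,0.0021,-0.0037,0.055,0.4,0,0.2],[0,0.0021,-0.0037,0.07,0.4,0,0.2],[0,0.0021,-0.0037,0.07,0.4,0,0.2],[0,0.0021,-0.0037,0.07,0.4,0,0.2]]

```text
clock: 19.52
tcp_pos: [0.5067, 0.2113, 0.0154]
orientation: [-0.0, 0.838, -0.546, 0.0]
wrist_force: [0.1, -0.0, -0.3]
finger_gap: 0.0855
grip_force: 0.0
```

Run:
```python
from h import *
s,t,r=pose(); print(t,s['clock'])
print('down',delta([.5056,.2119,.0265],113.9,0));
```

```text
[0.50668655 0.21125498 0.01542298] 19.525
down ([-0.001, 0.0007, 0.0079], [-0.1, -0.0, -0.1])
```

Request:
drive_tool:
  deltas:
    - [[0,-0.001,0.0007,0.0079,-0.1,0,-0.1],[0,-0.001,0.0007,0.0079,-0.1,0,-0.1],[255,-0.001,0.0007,0.0079,-0.1,0,-0.1],[255,-0.001,0.0007,0.0079,-0.1,0,-0.1],[255,-0.001,0.0007,0.0079,-0.1,0,-0.1],[255,-0.001,0.0007,0.0079,-0.1,0,-0.1],[255,-0.001,0.0007,0.0079,-0.1,0,-0.1],[255,-0.001,0.0007,0.0079,-0.1,0,-0.1]]

```text
clock: 20.52
tcp_pos: [0.5055, 0.2114, 0.007]
orientation: [0.001, 0.838, -0.546, -0.0]
wrist_force: [0.2, -0.9, 3.8]
finger_gap: 0.0453
grip_force: 42.1
```

Run:
```python
from h import *
s,t,r=pose(); print(t,s['clock'],s['finger_gap'],s['wrist_force'])
print('grasp offset (tool frame) of caul centre', r.inv().apply(np.array([.5056,.2119,.02])-t))
print('up',delta([.47,.21,.20],113.9,0)); b=([.47,.21,.181],toolR(113.9,0)); print('over',delta([.44,-.19,.2],113.9,0,base=b))
```

```text
[0.50545107 0.21138824 0.00703282] 20.525 0.04525050586371822 [ 0.21557873 -0.900405    3.76887751]
grasp offset (tool frame) of caul centre [-0.00040682 -0.00032733 -0.01296762]
up ([-0.013, 0.0332, -0.1739], [0.1, -0.0, -0.1])
over ([0.3535, 0.1895, -0.0], [0.0, 0.0, 0.0])
```

Run:
```python
from h import *
print('up',delta([.5055,.2114,.20],113.9,0)); print('over',delta([.4875,-.11,.2],113.9,0))
```

```text
up ([0.0, 0.0002, -0.174], [0.1, -0.0, -0.1])
over ([0.2868, 0.1465, -0.1738], [0.1, -0.0, -0.1])
```

Request:
drive_tool:
  deltas:
    - [[255,0,0,-0.04,0,0,0],[255,0,0,-0.1,0,0,0],[255,0.01,0.005,-0.16,0,0,0],[255,0.05,0.025,-0.174,0,0,0],[255,0.1,0.051,-0.174,0,0,0],[255,0.15,0.077,-0.174,0,0,0],[255,0.2,0.102,-0.174,0,0,0],[255,0.25,0.128,-0.174,0,0,0],[255,0.2868,0.1465,-0.174,0.1,0,-0.1],[255,0.2868,0.1465,-0.174,0.1,0,-0.1],[255,0.2868,0.1465,-0.174,0.1,0,-0.1],[255,0.2868,0.1465,-0.174,0.1,0,-0.1]]

```text
clock: 22.02
tcp_pos: [0.4871, -0.1089, 0.1807]
orientation: [0.0, 0.839, -0.544, -0.001]
wrist_force: [-0.4, 0.4, -0.7]
finger_gap: 0.0454
grip_force: 41.7
```

```bash
cat >> h.py <<'E'
def tape(cam):
    p,d,c=snap(cam); hsv=cv2.cvtColor(p,cv2.COLOR_RGB2HSV); t=((hsv[...,1]<80)&(hsv[...,2]>140)).astype(np.uint8)
    v,u=np.mgrid[:480,:640]; Q=onplane(c,np.c_[u.ravel(),v.ravel()].astype(float),.045)[:,:2].reshape(480,640,2)
    t[(abs(Q-[.526,-.196])>.055).any(2)]=0
    n,l,st,ce=cv2.connectedComponentsWithStats(t)
    A=[]
    for i in range(1,n):
        if st[i][4]>20: A.append(Q[l==i].mean(0)); print(st[i],Q[l==i].mean(0).round(4))
    print('rect',cv2.minAreaRect((Q[t>0]*1000).astype(np.float32)),'centre',np.mean(A,0)); return p
E
python3 - <<'E'
from h import *
s,t,r=pose(); print(t,s['clock'],s['finger_gap'],np.round(s['joint_pos'],2))
p=tape('wrist'); cv2.imwrite('pics/w4.png',p[:,:,::-1])
E
```

```text
[ 0.48706119 -0.10887178  0.180688  ] 22.025 0.04544649091223398 [-0.38  0.19 -0.24  1.14  0.   -2.37]
[271   4  33  26 404] [ 0.559  -0.2183]
[366  37  28  32 380] [ 0.4981 -0.2241]
[249  81  28  31 351] [ 0.5544 -0.1685]
[336 118  32  24 352] [ 0.4932 -0.1743]
rect ((526.14501953125, -196.27542114257812), (74.24284362792969, 60.09727478027344), 5.349521160125732) centre [ 0.52618717 -0.19630991]
```

Run:
```python
from h import *
print('over',delta([.5258,-.1960,.15],5.4,0))
```

```text
over ([0.0954, 0.0002, 0.0497], [0.1, -0.0, 108.6])
```

Request:
drive_tool:
  deltas:
    - [[255,0.01,0,0,0,0,10],[255,0.02,0,0,0,0,20],[255,0.03,0,0,0,0,30],[255,0.04,0,0,0,0,40],[255,0.05,0,0,0,0,50],[255,0.06,0,0,0,0,60],[255,0.07,0,0.01,0,0,70],[255,0.08,0,0.02,0,0,80],[255,0.09,0,0.03,0,0,90],[255,0.0954,0,0.04,0,0,100],[255,0.0954,0.0002,0.0497,0.1,0,108.6],[255,0.0954,0.0002,0.0497,0.1,0,108.6]]

```text
clock: 23.58
tcp_pos: [0.5254, -0.196, 0.1304]
orientation: [-0.0, -0.048, 0.999, 0.0]
wrist_force: [-0.9, 0.3, -0.2]
finger_gap: 0.0454
grip_force: 41.5
```

Request:
drive_tool:
  deltas:
    - [[255,0,0,0,0,0,0],[255,0,0,0,0,0,0]]

```text
clock: 23.82
tcp_pos: [0.5262, -0.1971, 0.1318]
orientation: [0.001, -0.047, 0.999, -0.001]
wrist_force: [-0.4, -0.3, -1.2]
finger_gap: 0.0455
grip_force: 41.5
```

Run:
```python
from h import *
s,t,r=pose(); print(t,s['clock'],s['finger_gap'],np.round(s['joint_pos'],2))
print('down',delta([.5258,-.1960,.0775],5.4,0))
```

```text
[ 0.52616438 -0.19713914  0.13183355] 23.825 0.04548021152278649 [-0.5   0.33 -0.17  1.06 -0.   -0.6 ]
down ([0.0004, 0.0013, 0.0733], [-0.1, 0.1, 0.0])
```

Request:
drive_tool:
  deltas:
    - [[255,0,0.0005,0.03,0,0,0],[255,0,0.0005,0.06,0,0,0],[255,0,0.0005,0.073,0,0,0],[255,0,0.0005,0.073,0,0,0],[255,0,0.0005,0.073,0,0,0],[255,0,0.0005,0.073,0,0,0]]

```text
clock: 24.58
tcp_pos: [0.5267, -0.1974, 0.0595]
orientation: [0.001, -0.047, 0.999, -0.001]
wrist_force: [0.6, -0.5, -0.8]
finger_gap: 0.0455
grip_force: 41.6
```

Run:
```python
from h import *
for i in range(4):
    s,t,r=pose(); print(t.round(4),delta([.5258,-.1960,.0715],5.4,0)); read_camera('top')
```

```text
[ 0.5267 -0.1974  0.0595] ([0.0008, 0.0015, 0.007], [-0.1, 0.2, -0.1])
[ 0.5265 -0.1973  0.0593] ([0.0006, 0.0014, 0.0068], [-0.1, 0.1, -0.1])
[ 0.5264 -0.1972  0.0591] ([0.0005, 0.0013, 0.0066], [-0.1, 0.1, -0.1])
[ 0.5262 -0.1971  0.059 ] ([0.0003, 0.0012, 0.0065], [-0.1, 0.1, -0.1])
```

Request:
drive_tool:
  deltas:
    - [[255,0.0003,0.001,0.003,0,0,0],[255,0.0003,0.001,0.0055,0,0,0],[255,0.0003,0.001,0.0065,0,0,0],[255,0.0003,0.001,0.007,0,0,0],[255,0.0003,0.001,0.007,0,0,0]]

```text
clock: 25.4
tcp_pos: [0.5252, -0.1958, 0.0521]
orientation: [0.001, -0.047, 0.999, -0.0]
wrist_force: [-2.8, 0.3, 6.7]
finger_gap: 0.0455
grip_force: 42.6
```

Run:
```python
from h import *
s,t,r=pose(); print(t.round(4),s['wrist_force'],delta([.5258,-.1960,.0715],5.4,0))
```

```text
[ 0.5252 -0.1958  0.0521] [-2.83278619  0.28486396  6.69813856] ([-0.0006, -0.0003, -0.0004], [-0.0, 0.1, -0.1])
```

Contact within 0.6 mm of the target. Releasing and rising.

Request:
drive_tool:
  deltas:
    - [[200,0,0,-0.0005,0,0,0],[120,0,0,-0.0005,0,0,0],[0,0,0,-0.0005,0,0,0],[0,0,0,-0.0005,0,0,0],[0,0,0,-0.0005,0,0,0],[0,0,0,-0.03,0,0,0],[0,0.01,0,-0.08,0,0,0],[0,0.04,0,-0.12,0,0,0],[0,0.08,0,-0.14,0,0,0],[0,0.1,0,-0.15,0,0,0],[0,0.1,0,-0.15,0,0,0]]

```text
clock: 26.78
tcp_pos: [0.4252, -0.2055, 0.2022]
orientation: [0.001, -0.046, 0.999, -0.001]
wrist_force: [0.5, 0.3, -2.1]
finger_gap: 0.0855
grip_force: 0.0
```

Run:
```python
from h import *
s,t,r=pose(); print(t.round(4),s['clock'],s['wrist_force'])
tape('wrist')
p,d,c=snap('wrist','w5.png'); P=cloud(c,d)
m=((abs(P[...,0]-.526)<.05)&(abs(P[...,1]+.196)<.05)&(P[...,2]>.08)&(P[...,2]<.092))
ys,xs=np.where(m); W=onplane(c,np.c_[xs,ys].astype(float),.085)[:,:2]; print('caul',cv2.minAreaRect((W*1000).astype(np.float32)))
# arm location
p,d,c=snap('top'); P=cloud(c,d)
q=(P[...,2]>.13)&(P[...,2]<.3)&(abs(P[...,0]-.63)<.06)&(abs(P[...,1]+.185)<.06)
for a,b in ((.13,.17),(.17,.21),(.21,.24),(.24,.3)):
    k=q&(P[...,2]>a)&(P[...,2]<b); print(a,k.sum(),P[k].mean(0),P[k].min(0),P[k].max(0))
```

```text
[ 0.4252 -0.2055  0.2022] 26.775 [ 0.51066007  0.26034797 -2.10397119]
[283 301  19  20 204] [ 0.4977 -0.2243]
[344 301  18  20 212] [ 0.4928 -0.1745]
[285 368   5  18  76] [ 0.5568 -0.2216]
[355 368   6  18  96] [ 0.5518 -0.1656]
rect ((525.5756225585938, -196.35818481445312), (73.51085662841797, 60.08903121948242), 5.636396408081055) centre [ 0.52477084 -0.19649852]
caul ((525.2930297851562, -196.60195922851562), (62.13301467895508, 45.34575653076172), 5.337864875793457)
0.13 128 [ 0.63363992 -0.18147104  0.15171164] [ 0.62959618 -0.19172022  0.13032214] [ 0.64179913 -0.17600017  0.16983626]
0.17 144 [ 0.63586847 -0.17988468  0.19075532] [ 0.61843546 -0.19147817  0.1706291 ] [ 0.64606208 -0.17613249  0.20984032]
0.21 211 [ 0.63201434 -0.18191046  0.22038699] [ 0.61832891 -0.19156907  0.21006117] [ 0.64745463 -0.17566817  0.23864253]
0.24 286 [ 0.64085476 -0.18068724  0.26307123] [ 0.63415071 -0.19127486  0.2400171 ] [ 0.65179915 -0.1741302   0.27630399]
```

View pics/w5.png

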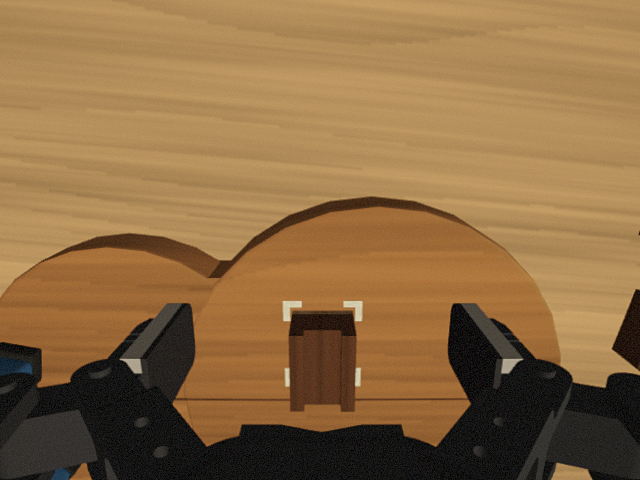

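The wrist view shows the caul at about (322,365), cork down, channel along the arm line, inside the four tape corners. It is within about 0.5 mm and 0.3° of the seat. Next is the clamp: close the fingers, pass over the upright arm and get behind it.

Run:
```python
from h import *
h=np.array([.6357,-.186]);e=np.array([np.cos(np.radians(5.4)),np.sin(np.radians(5.4))])
f=lambda a,z:delta([*(h+a*e),z+.019],5.4,0)
print(f(-.2,.32)); print(f(.055,.32)); print(f(.055,.22))
```

```text
([-0.0105, -0.0007, -0.1193], [-0.0, 0.1, -0.1])
([-0.2655, -0.0004, -0.119], [-0.0, 0.1, -0.1])
([-0.2654, -0.0003, -0.019], [-0.0, 0.1, -0.1])
```

Request:
drive_tool:
  deltas:
    - [[255,-0.005,0,-0.06,0,0,0],[255,-0.01,0,-0.119,0,0,0],[255,-0.02,0,-0.119,0,0,0],[255,-0.06,0,-0.119,0,0,0],[255,-0.11,0,-0.119,0,0,0],[255,-0.16,0,-0.119,0,0,0],[255,-0.21,0,-0.119,0,0,0],[255,-0.2655,0,-0.119,0,0,0],[255,-0.2655,0,-0.119,0,0,0],[255,-0.2655,0,-0.119,0,0,0]]

```text
clock: 28.18
tcp_pos: [0.6902, -0.1798, 0.3173]
orientation: [-0.002, -0.047, 0.999, 0.0]
wrist_force: [-0.4, 0.4, -0.2]
finger_gap: -0.0002
grip_force: 0.0
```

Run:
```python
from h import *
h=np.array([.6357,-.186]);e=np.array([np.cos(np.radians(5.4)),np.sin(np.radians(5.4))])
f=lambda a,z:delta([*(h+a*e),z+.019],5.4,0)
s,t,r=pose(); print(t,(t[:2]-h)@e,s['joint_pos'],s['finger_gap'],s['wrist_force'])
print(f(.055,.32)); print(f(.055,.22))
```

```text
[ 0.6901536  -0.17981609  0.31731176] 0.054793889784081846 [-3.67113289e-01  6.45433917e-01  7.81445419e-01  1.70992508e+00
 -4.08942770e-04 -4.61039808e-01] -0.0002466356510964986 [-0.37094678  0.38003312 -0.19831938]
([-0.0002, -0.001, -0.0027], [0.1, -0.2, -0.0])
([-0.0005, -0.0011, 0.0973], [0.1, -0.2, -0.0])
```

Request:
drive_tool:
  deltas:
    - [[0,0,0,0,0,0,0]]

```text
clock: 28.3
tcp_pos: [0.6889, -0.1802, 0.3213]
orientation: [0.001, -0.046, 0.999, -0.0]
wrist_force: [-0.2, -0.2, 0.1]
finger_gap: 0.0167
grip_force: 0.0
```

Request:
drive_tool:
  deltas:
    - [[255,0,0,0,0,0,0],[255,0,0,0.02,0,0,0],[255,0,0,0.06,0,0,0],[255,0,0,0.1,0,0,0],[255,0,0,0.1,0,0,0],[255,0.015,0,0.1,0,0,0],[255,0.03,0,0.1,0,0,0],[255,0.04,0,0.1,0,0,0]]

```text
clock: 29.3
tcp_pos: [0.6508, -0.1846, 0.224]
orientation: [0.003, -0.046, 0.999, -0.001]
wrist_force: [1.5, 0.7, 2.3]
finger_gap: 0.0
grip_force: 1.1
```

Request:
drive_tool:
  deltas:
    - [[255,0.01,0,0.002,0,0,0],[255,0.02,0,0.005,0,0,0],[255,0.03,0,0.008,0,0,0],[255,0.04,0,0.012,0,0,0],[255,0.05,0,0.016,0,0,0],[255,0.06,0,0.02,0,0,0],[255,0.07,0,0.025,0,0,0],[255,0.08,0,0.03,0,0,0],[255,0.085,0,0.03,0,0,0]]

```text
clock: 30.42
tcp_pos: [0.5647, -0.1919, 0.1896]
orientation: [0.0, -0.046, 0.999, 0.0]
wrist_force: [3.1, 0.8, -2.5]
finger_gap: 0.0002
grip_force: 1.3
```

```bash
cat >> h.py <<'E'
h=np.array([.6357,-.186]);e=np.array([np.cos(np.radians(5.4)),np.sin(np.radians(5.4))])
f=lambda a,z:delta([*(h+a*e),z+.019],5.4,0)
E
python3 - <<'E'
from h import *
s,t,r=pose(); print(t,(t[:2]-h)@e,s['clock'],s['finger_gap'],s['wrist_force'])
p,d,c=snap('scene','s9.png'); P=cloud(c,d)
k=(P[...,2]>.12)&(P[...,2]<.3)&(abs(P[...,1]+.19)<.025)&(P[...,0]<.66)&(P[...,0]>.45)
X=P[k]; A=(X[:,:2]-h)@e; print(k.sum())
for a in np.arange(-.16,.03,.02):
    w=(A>a)&(A<a+.02); print(round(a,2),w.sum(),X[w,2].round(3).min() if w.any() else '',X[w,2].max() if w.any() else '')
print(f(-.045,.25),f(-.115,.25))
E
```

```text
[ 0.56473696 -0.1918662   0.18955888] -0.07120016647434162 30.425 0.00016665351771363296 [ 3.10047115  0.80552569 -2.4884153 ]
1688
-0.16 0  
-0.14 0  
-0.12 9 0.206 0.228095218248407
-0.1 41 0.159 0.25412824201296724
-0.08 737 0.16 0.2999391609867997
-0.06 723 0.132 0.29983885478659283
-0.04 132 0.121 0.15162678878364755
-0.02 46 0.12 0.13292701909576476
-0.0 0  
0.02 0  
([-0.0264, -0.0007, -0.0601], [-0.0, 0.0, -0.1]) ([0.0436, -0.0008, -0.0601], [-0.0, 0.0, -0.1])
```

Request:
drive_tool:
  deltas:
    - [[255,-0.015,0,-0.01,0,0,0],[255,-0.015,0,-0.065,0,0,0],[255,-0.01,0,-0.07,0,0,0],[255,0.02,0,-0.07,0,0,0],[255,0.0436,0,-0.07,0,0,0],[255,0.0436,0,-0.07,0,0,0],[255,0.0436,0,-0.04,0,0,0],[255,0.0436,0,-0.03,0,0,0]]

```text
clock: 31.48
tcp_pos: [0.5217, -0.1957, 0.2185]
orientation: [-0.001, -0.047, 0.999, 0.0]
wrist_force: [0.1, -0.3, 1.1]
finger_gap: 0.0
grip_force: 0.3
```

Run:
```python
from h import *
s,t,r=pose(); print(t,(t[:2]-h)@e,s['clock'],s['wrist_force'])
print(f(-.148,.14),f(-.148,.11))
```

```text
[ 0.52173706 -0.19573402  0.2185263 ] -0.11437321560053501 31.475 [ 0.08279134 -0.34809449  1.08576747]
([0.0335, -0.0011, 0.0786], [0.0, -0.1, -0.1]) ([0.0335, -0.0011, 0.1086], [0.0, -0.1, -0.1])
```

Request:
drive_tool:
  deltas:
    - [[255,0.004,0,0.012,0,0,0],[255,0.01,0,0.024,0,0,0],[255,0.016,0,0.036,0,0,0],[255,0.022,0,0.048,0,0,0],[255,0.027,0,0.06,0,0,0],[255,0.03,0,0.07,0,0,0],[255,0.032,0,0.08,0,0,0],[255,0.0335,0,0.088,0,0,0],[255,0.0335,0,0.095,0,0,0],[255,0.0335,0,0.1,0,0,0],[255,0.0335,0,0.1,0,0,0]]

```text
clock: 32.85
tcp_pos: [0.4888, -0.1991, 0.1198]
orientation: [0.0, -0.047, 0.999, -0.0]
wrist_force: [1.5, 1.0, -0.7]
finger_gap: -0.0004
grip_force: 0.0
```

Run:
```python
from h import *
s,t,r=pose(); print(t,(t[:2]-h)@e,s['clock'],s['wrist_force'])
print(f(-.148,.108))
```

```text
[ 0.48880037 -0.19914534  0.11980206] -0.14748477011661426 32.85 [ 1.49185953  0.97310274 -0.69531567]
([0.0005, -0.0007, 0.0118], [-0.0, 0.0, -0.1])
```

Request:
drive_tool:
  deltas:
    - [[255,0,0,0.003,0,0,0],[255,0,0,0.006,0,0,0],[255,0,0,0.008,0,0,0],[255,0,0,0.009,0,0,0],[255,0,0,0.01,0,0,0],[255,0,0,0.01,0,0,0]]

```text
clock: 33.6
tcp_pos: [0.4889, -0.1992, 0.1101]
orientation: [0.0, -0.047, 0.999, -0.0]
wrist_force: [1.0, 0.8, 0.4]
finger_gap: -0.0
grip_force: 0.0
```

Run:
```python
from h import *
s,t,r=pose(); print(t,s['clock'],s['wrist_force'])
```

```text
[ 0.48887834 -0.19924154  0.1101325 ] 33.6 [0.96103156 0.78884797 0.44014517]
```

Request:
drive_tool:
  deltas:
    - [[255,0,0,0.001,0,0,0],[255,0,0,0.002,0,0,0],[255,0,0,0.003,0,0,0],[255,0,0,0.003,0,0,0]]

```text
clock: 34.1
tcp_pos: [0.4889, -0.1993, 0.1079]
orientation: [0.001, -0.047, 0.999, -0.001]
wrist_force: [-2.9, 0.7, 5.3]
finger_gap: 0.0
grip_force: 2.8
```

Run:
```python
from h import *
s,t,r=pose(); print(t,s['clock'],s['wrist_force'])
p,d,c=snap('scene'); P=cloud(c,d)
for a in np.arange(-.17,0,.02):
    q=(abs((P[...,:2]-h)@e-a)<.008)&(abs((P[...,:2]-h)@np.array([-e[1],e[0]]))<.012)&(P[...,2]<.3)
    print(round(a,3),q.sum(),np.percentile(P[q][:,2],[5,50,95]).round(4) if q.any() else '')
cv2.imwrite('pics/s10.png',cv2.resize(p[150:330,80:320],(800,600))[:,:,::-1])
```

```text
[ 0.48891511 -0.1993468   0.10791182] 34.1 [-2.87526282  0.72162154  5.32460196]
-0.17 50 [-0.7569 -0.75    0.1024]
-0.15 114 [-0.7538  0.1209  0.1721]
-0.13 514 [-0.7481  0.1744  0.2193]
-0.11 441 [0.0788 0.2612 0.2965]
-0.09 62 [0.0745 0.1004 0.1062]
-0.07 84 [0.0436 0.0973 0.1061]
-0.05 63 [0.0439 0.1036 0.1063]
-0.03 64 [0.0445 0.1037 0.106 ]
-0.01 106 [0.051  0.0921 0.1081]
```

View pics/s10.png

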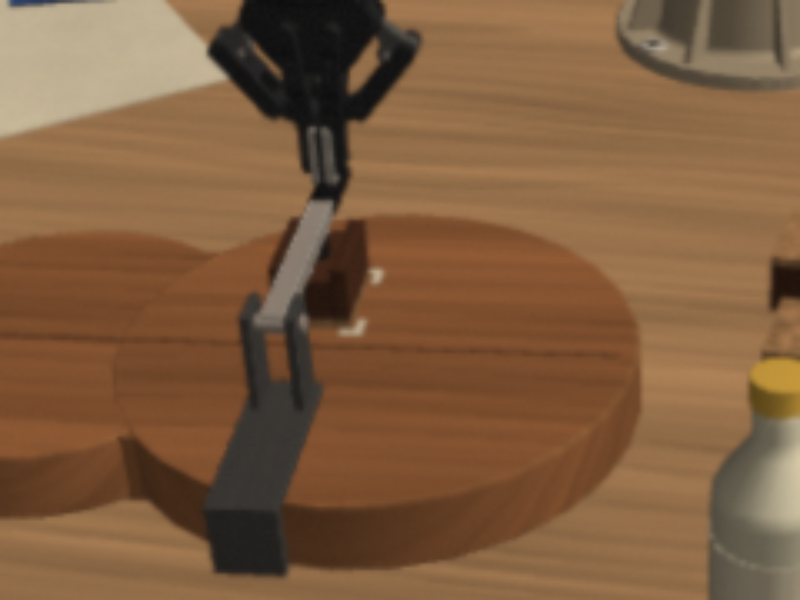

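The picture shows the arm level over the caul, with the foot inside the channel at about (322,245). The arm top is at z = 0.106 along its whole length, and the force rose at the predicted height. I'll give a slight extra press, then withdraw.

Request:
drive_tool:
  deltas:
    - [[255,0,0,0.0008,0,0,0],[255,0,0,0.0008,0,0,0],[255,0,0,0.0008,0,0,0]]

```text
clock: 34.52
tcp_pos: [0.489, -0.1994, 0.1078]
orientation: [0.001, -0.047, 0.999, -0.001]
wrist_force: [-4.1, 0.9, 9.1]
finger_gap: 0.0003
grip_force: 5.1
```

Request:
drive_tool:
  deltas:
    - [[255,0,0,-0.01,0,0,0],[255,0,0,-0.05,0,0,0],[255,0.03,0,-0.1,0,0,0],[255,0.06,0,-0.12,0,0,0],[255,0.06,0,-0.12,0,0,0],[255,0.06,0,-0.12,0,0,0]]

```text
clock: 35.28
tcp_pos: [0.4294, -0.2049, 0.2261]
orientation: [0.001, -0.046, 0.999, -0.0]
wrist_force: [0.3, -1.2, -0.0]
finger_gap: -0.0003
grip_force: 0.0
```

Run:
```python
from h import *
s,t,r=pose(); print(t,s['clock'],s['wrist_force'])
p,d,c=snap('scene'); P=cloud(c,d)
for a in np.arange(-.17,0,.02):
    q=(abs((P[...,:2]-h)@e-a)<.008)&(abs((P[...,:2]-h)@np.array([-e[1],e[0]]))<.012)&(P[...,2]<.3)&(P[...,2]>0)
    print(round(a,3),q.sum(),np.percentile(P[q][:,2],[50,95]).round(4) if q.any() else '')
tape('wrist')
p,d,c=snap('top'); P=cloud(c,d); m=((abs(P[...,0]-.526)<.05)&(abs(P[...,1]+.196)<.05)&(P[...,2]>.07)&(P[...,2]<.1))
ys,xs=np.where(m); W=onplane(c,np.c_[xs,ys].astype(float),.085)[:,:2]; print('caul',cv2.minAreaRect((W*1000).astype(np.float32)))
```

```text
[ 0.4293756  -0.20486009  0.22608658] 35.275 [ 0.3121479  -1.20884984 -0.01396597]
-0.17 27 [0.1061 0.1084]
-0.15 42 [0.1061 0.1089]
-0.13 58 [0.1045 0.1082]
-0.11 64 [0.1022 0.1063]
-0.09 68 [0.0997 0.1059]
-0.07 88 [0.0743 0.1059]
-0.05 66 [0.103  0.1058]
-0.03 60 [0.1037 0.1061]
-0.01 106 [0.0823 0.1098]
[284 285  18  19 169] [ 0.4971 -0.2242]
[341 285  18  19 184] [ 0.4921 -0.1745]
[304 334  12  13  60] [ 0.5368 -0.2028]
[327 334  12  13  62] [ 0.5354 -0.188 ]
rect ((516.4431762695312, -197.24386596679688), (54.889434814453125, 60.20463180541992), 5.351150035858154) centre [ 0.51535514 -0.19736993]
caul ((528.1223754882812, -192.76539611816406), (100.85746765136719, 51.381805419921875), 5.651155948638916)
```

```bash
python3 -c "
from workcell import hand_in; print(hand_in())"
```

```text
the job is handed in; nothing more can be done
None
```

The caul is turned over and lies cork down in the middle of the tape corners (within about 1 mm and 0.5° when last measured, before the arm came down), and the clamp arm is level with its foot on the channel floor; I handed the job in at about 35 s without touching the sanding block, tape roll or glue bottle.

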